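Pry a relief tile out of its trimming stand and lay it out to dry

TASK

The long relief tile is held snugly in the trimming stand by two spring catches. Push the blade of the pry bar into the stand's open channel under the tile and lever that end of the tile up, out of the catches. Then lay the pry bar down flat on the bench and set the tile, without dropping it, flat and relief side up in the middle of the drying board, lengthwise along it; leave the jar, the folding rule and the plaster cast where they are.

Things in the scene. Friction and masses are not known exactly. Their poses are not given: they have to be found in the camera images.
- stand: Fixed block 170 mm long (its x) x 115 wide (y): wood, with a white plaster rim on top, 107 mm above the bench. Origin under its centre on the bench, z up. In its top a pocket for the tile, 142 x 56 mm; nothing holds the tile down at the +x end. The -x end has the pry channel.
- pocket (a point): Centre of the pocket's floor, 93 mm above the bench: stand frame (0, 0, 93) mm.
- notch (a point): Middle of the outer lip of the pry channel's floor: stand frame (-85, 0, 85) mm; axes as the stand, x pointing in under the tile. Channel 40 mm wide, from the lip 50 mm in to a stop, floor 8 mm below the pocket floor; it is open outside and, for its first 14 mm, above (gap in the rim), then passes under the last 35 mm of the tile. The lip is the fulcrum for the blade.
- catch_l (a joint): Brass spring roller, radius 5 mm, in the +y side wall, at stand (-50, 30, 101) mm; a same one at (-50, -30, 101). Both reach 2 mm over the tile's flange. Value: how far it is pushed outward, 0 at rest, up to 6 mm (in m). Brass plates on the rim mark both.
- tile: Terracotta tile, 0.24 kg, scroll relief on top. Flange 140 (x) x 54 (y) x 4 mm below, raised body 132 x 46 mm up to 16 mm. Origin at the centre of its underside, z up. Starts in the pocket, axes parallel to the stand's, top 2 mm above the rim: no hold for fingers until it is pried up. Then the 46 mm body can be pinched from above, e.g. 35 mm from the raised end, fingertips just above the rim.
- tile_pry_end (a point): Middle of the lower edge of the tile's -x end, tile frame (-70, 0, 0) mm; starts above the channel. It takes about 10 to 20 N of upward push; once raised about 12 mm or more the flange has passed the rollers and rests on them, so this end stays about 14 mm up (slope about 0.1 rad) when the tool is withdrawn.
- pry_bar: Loose pry bar, 0.16 kg, 200 mm long, lying along its x on the bench. Wooden handle 120 (x) x 18 (y) x 24 mm high, x -60 to 60, with a steel blade 22 mm wide, 5 mm thick, x 60 to 140, its middle plane 12 mm above the underside. Origin at the middle of the handle's underside. With the blade 40 to 45 mm past the lip the handle has room to be pushed down 0.35 to 0.42 rad about the lip.
- pry_tip (a point): Middle of the blade's end: pry bar frame (140, 0, 12) mm.
- board: Fixed plywood drying board, 240 (x) x 160 (y) mm, top 22 mm above the bench. Origin under its centre on the bench, long side along x.
- slip_jar: Bystander: closed white jar, 64 mm diameter, 100 mm high, origin under its centre.
- folding_rule: Bystander: yellow folded rule 160 x 34 x 16 mm, origin under its centre, long along x.
- plaster_cast: Bystander: plaster block 100 x 100 x 33 mm with a terracotta face, origin under its centre.
Mind the look-alikes: they are no part of the job. Of the things that look like the tile, the largest one is meant. Several things look just like the pry_bar: the one meant starts farthest from the robot's base.

How it is judged:
By the outcome, as a careful person would: the job done as asked, in the order asked, and still so for the second after the job is handed in, with the robot touching nothing.
It also fails if it takes over 58 s, if anything falls off the work surface, if the arm or the gripper's body presses on something with over 40 N, if the wrist force passes 120 N, or if a joint passes its speed limit or range.

ROBOT

A 6-joint arm with a two-finger parallel gripper is mounted at the origin on the work surface. World frame = base frame: x ahead of the robot, y to its left, z up, the work surface at z = 0. Lengths are in m, angles in rad, forces in N, time in s.
With the tool pointing down it reaches from about 0.35 to 0.775 m from the base axis. Payload 7.3 kg.
Tool frame: the origin (TCP) lies between the finger pads; the fingertips stand 14 mm ahead of it and the grasp point (between the pads) lies 5 mm behind it; z points along the fingers, y is the direction in which the jaws open and shut (so a half turn about z gives the same grasp; the last joint's range is limited). The gripper opens to 92 mm and grips with 3 to 60 N. Pads are 19 mm wide; open, the fingers measure 130 mm over their backs; the gripper's body (75 mm by 190 mm) begins 47 mm behind the grasp point.
Start: joints at [-1.287, 0.342, 1.524, -0, 1.275, -0.146], TCP at [0.219, -0.477, 0.241] pointing down, gripper open.
Joint ranges: [-2.53, 2.53], [-0.77, 2.02], [0.04, 2.7], [-1, 4.14], [0.28, 2.66], [-3.11, 3.11]. Speed limits (rad/s): [2.57, 2.57, 3.14, 3.14, 3.14, 3.14].

INTERFACE

Orientations are given as [roll, pitch, yaw] about the fixed x, y, z axes, in that order (R = Rz(yaw) Ry(pitch) Rx(roll)).
In Python, from cell import robot gives the robot as it stands.
- The arm moves only by the shell command python3 -m creep 'ROWS' [FORCE]. ROWS is JSON, a list that holds one entry, the list of rows, each a list of 7 numbers: the shift along the tool's x, y, z in cm, then the turn, a rotation vector about the tool's x, y, z in degrees, then the gripper command: -1 is shut, 1 is fully open, values between are in proportion. In form: [[[tx, ty, tz, wx, wy, wz, gripper], ...]]. A call has 1 to 8 rows; each row is the pose to reach, as a shift and turn from the pose measured when the call began, along the tool's axes at that moment; what a row does not reach only later rows make up. A row lasts 1/10 s, in which the tool goes at most 50 mm and 8.59 degrees, less where a joint would pass 70% of its speed; a pose out of reach is approached as far as the arm can. A call with a gripper value outside its range is refused whole. The fingers move at their own pace and stop on an object; FORCE is the grip in N (left out, the last holds). Time passes only in rows, so rows that repeat a pose let the fingers close. It gives the time, the measured TCP pose, the force and the opening at its end, in the units of the state.
- robot.observe(): the state, without advancing time (a new reading comes with each control period).
- robot.read_camera(name): name is "side" or "top"; returns the picture (400x640x3 uint8, red, green, blue); there is no depth.
- robot.camera_params(name): a dict with "camera_matrix" (3x3 intrinsics, pixels), "R" (3x3) and "t" (3): a world point X has camera coordinates R X + t. Camera axes: x right, y down, z forward; pixel columns grow to the right and rows downward; lengths in m; the calibration is good to about 2 mm. A picture is of the moment at which its call begins. camera_params takes no time and is no camera call.
- robot.hand_in(): hands the job in, once; it reports no verdict.
Trained networks look in the newest picture that a camera, given by its name, has taken for a name from the list of things; names that differ only in an ending like _2 or _b are one class to them, and where a whole thing is asked for, a point or a joint stands for the part that bears it (a point fixed in the world has none). Each returns a list of dicts, best first, with "score" (0 to 1); they miss things now and then, are a little off and sometimes report something else, mostly with a low value. They report only what shows in the picture. A call takes as long as a camera call. They do not tell look-alikes from the thing itself.
- robot.look_for(camera, label): "centre" ([x, y, z] in m, in the coordinates of the camera as it stood for that picture, good to about 4 mm: the middle of the surface that is visible of it).
- robot.masks_of(camera, label): "mask" (400x640 bool, what is visible of it).
The state is a dict: "time": time; "qpos": joint angles; "qvel": joint speeds; "joint_efforts": joint torques, N m; "tool_pos": TCP position; "tool_rot": TCP orientation; "contact_force": force on the tool from outside, world axes, zero at the start; "torque": the same for the moment, N m; "opening": finger opening in m.
Only numpy, scipy, OpenCV 4.12 (cv2) and the standard library are available. Lean on these libraries where they do the work, as an engineer would, in place of code of your own. Each camera call takes 0.05 s, during which the arm holds its last target.

## Working session

There is one attempt and no reset: what is moved stays moved. The work goes in short steps, Python scripts to look and compute and a shell command to move; the robot and the scene stay as the last step left them, time stands still between calls to the robot, and variables do not carry over. Pictures are saved under pics/ and viewed, and the job is handed in when it is done.

```bash
ls; mkdir -p pics
cat > h.py <<'E'
import numpy as np, cv2
from cell import robot
from scipy.spatial.transform import Rotation as Ro
def cam(n):
    p=robot.camera_params(n); return np.array(p['camera_matrix']),np.array(p['R']),np.array(p['t'])
def proj(n,X):
    K,R,t=cam(n); c=(R@np.atleast_2d(X).T).T+t; u=(K@c.T).T; return u[:,:2]/u[:,2:]
def back(n,uv,z):
    K,R,t=cam(n); uv=np.atleast_2d(np.array(uv,float)); d=(R.T@np.linalg.inv(K)@np.c_[uv,np.ones(len(uv))].T).T
    o=-R.T@t; s=(z-o[2])/d[:,2]; return o+d*s[:,None]
def world(n,c):
    K,R,t=cam(n); return R.T@(np.array(c)-t)
def save(n,name):
    im=robot.read_camera(n); cv2.imwrite(f'pics/{name}.png',cv2.cvtColor(im,cv2.COLOR_RGB2BGR)); return im
E
python3 - <<'E'
from h import *
print(robot.observe())
for n in('side','top'):
    save(n,n+'0'); K,R,t=cam(n); print(n,-R.T@t,K.tolist(),R.round(3).tolist())
E
```

```text
pics
{'time': 0.0, 'qpos': array([-1.28701544e+00,  3.42719888e-01,  1.52502005e+00,  1.50900461e-06,
        1.27542347e+00, -1.46029021e-01]), 'qvel': array([-0.00010771, -0.00075371,  0.00149737,  0.00066911, -0.00060117,
       -0.00027   ]), 'joint_efforts': array([-1.36007937e-03, -4.31237805e+01, -2.44222873e+01,  7.17601064e-02,
        5.56907896e-02, -1.27827093e-04]), 'tool_pos': array([ 0.21866146, -0.47686223,  0.24004537]), 'tool_rot': array([-3.14003882e+00, -2.29990051e-04,  4.29809290e-01]), 'contact_force': array([ 0.27794259, -0.82350339, -0.14436855]), 'torque': array([-0.05981416,  0.03474974,  0.07020023]), 'opening': 0.09137300500539566}
side [0.25865924 0.72460202 0.78566753] [[497.0422650181247, 0.0, 316.13221718895977], [0.0, 497.0422650181247, 202.46616364441212], [0.0, 0.0, 1.0]] [[-0.932, -0.361, -0.015], [-0.227, 0.617, -0.753], [0.282, -0.699, -0.658]]
top [0.36910082 0.0089922  1.12061329] [[465.2740616988444, 0.0, 316.79222073359523], [0.0, 465.2740616988444, 203.69032858064475], [0.0, 0.0, 1.0]] [[0.016, -0.999, 0.034], [-0.986, -0.021, -0.167], [0.168, -0.03, -0.985]]
```

View pics/top0.png

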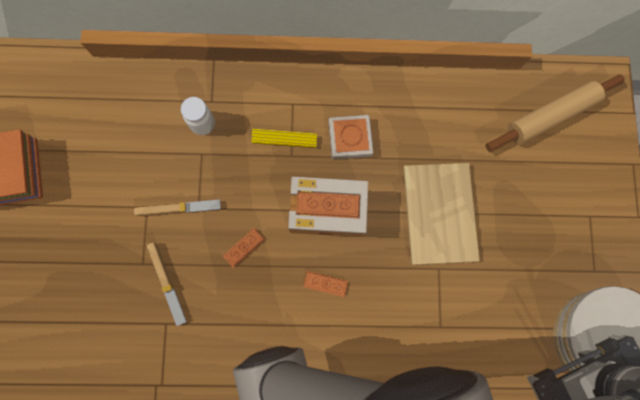

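View pics/side0.png

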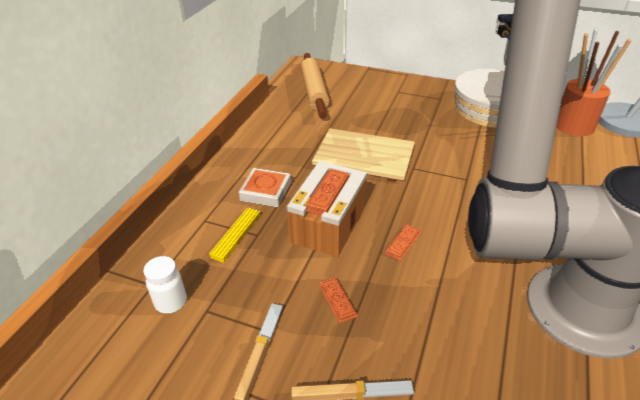

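The top view shows the stand at about (329,206), with its catch plates at the left end near (306,184) and (304,223), so stand -x points image-left. The board is at (441,214). There are two pry bars, at (178,208) and (167,284), and small look-alike tiles at (244,247) and (326,285).

Run:
```python
from h import *
save('top','top1')
M={}
for l in('pry_bar','stand','tile','board','slip_jar','folding_rule','plaster_cast'):
    r=robot.masks_of('top',l)
    for i,d in enumerate(r):
        if d['score']<.3: continue
        m=d['mask']; M[f'{l}_{i}']=m
        c=cv2.findContours(m.astype(np.uint8),cv2.RETR_EXTERNAL,cv2.CHAIN_APPROX_NONE)[0]
        c=max(c,key=cv2.contourArea); b=cv2.minAreaRect(c)
        zt={'pry_bar':.015,'stand':.107,'tile':.109,'board':.022,'slip_jar':.1,'folding_rule':.016,'plaster_cast':.033}[l]
        P=back('top',cv2.boxPoints(b),zt)
        print(l,round(d['score'],2),m.sum(),np.round(b[0],1),P.mean(0).round(3),np.linalg.norm(P.mean(0)[:2]).round(3),'sides',[round(float(np.linalg.norm(P[k]-P[k+1])),3) for k in(0,1)],'ang',[round(float(np.degrees(np.arctan2(*(P[k+1]-P[k])[[1,0]]))),1) for k in(0,1)])
np.savez('masks.npz',**M)
im=cv2.imread('pics/top1.png')
cv2.imwrite('pics/crop1.png',cv2.resize(im[150:340,110:390],None,fx=2.8,fy=2.8,interpolation=cv2.INTER_CUBIC))
```

```text
pry_bar 0.69 926 [165.1 282.5] [0.366 0.324 0.015] 0.489 sides [0.028, 0.203] ang [-67.0, -155.2]
pry_bar 0.68 768 [176.1 207.5] [0.541 0.31  0.015] 0.623 sides [0.199, 0.024] ang [-83.9, -172.4]
stand 0.7 2641 [327.6 206.6] [ 0.536 -0.046  0.107] 0.538 sides [0.126, 0.171] ang [-2.1, -92.3]
tile 0.93 619 [243.2 247.2] [0.443 0.135 0.109] 0.463 sides [0.089, 0.034] ang [-46.1, -136.6]
tile 0.89 1463 [327.4 204.2] [ 0.541 -0.046  0.109] 0.543 sides [0.054, 0.138] ang [-1.8, -92.0]
tile 0.85 707 [325.  283.3] [ 0.369 -0.043  0.109] 0.371 sides [0.035, 0.091] ang [-12.7, -102.6]
board 0.97 6555 [440.1 212.6] [ 0.543 -0.323  0.022] 0.632 sides [0.169, 0.245] ang [-84.4, -178.2]
board 0.37 1014 [283.1 137.8] [0.718 0.06  0.022] 0.721 sides [0.043, 0.161] ang [-1.8, -92.9]
board 0.31 828 [176.5 207.3] [0.54  0.307 0.022] 0.622 sides [0.201, 0.027] ang [-82.9, -171.5]
slip_jar 0.71 1536 [327.4 205. ] [ 0.541 -0.046  0.1  ] 0.543 sides [0.057, 0.144] ang [-1.8, -92.0]
slip_jar 0.61 890 [197.  115.8] [0.74  0.254 0.1  ] 0.783 sides [0.06, 0.094] ang [-52.3, -145.1]
folding_rule 0.57 889 [283.6 137.8] [0.72  0.059 0.016] 0.723 sides [0.038, 0.157] ang [-1.7, -92.7]
plaster_cast 0.78 1727 [350.1 136.5] [ 0.723 -0.103  0.033] 0.73 sides [0.103, 0.107] ang [-83.3, -175.5]
```

View pics/crop1.png

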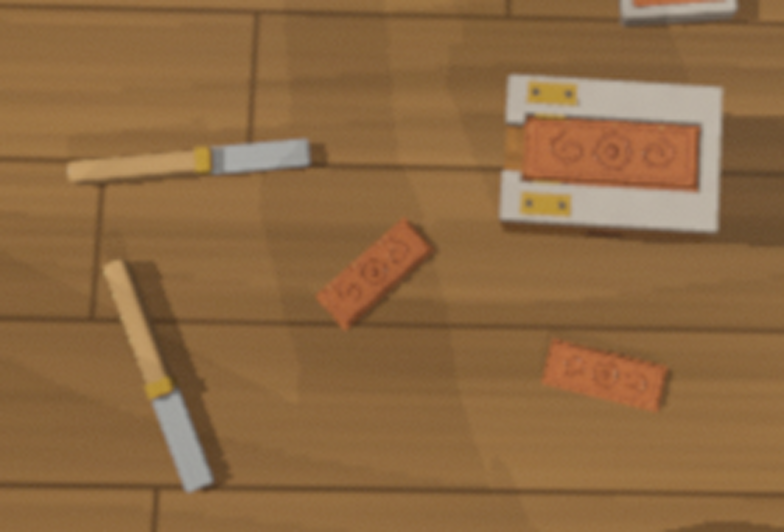

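Pry bar candidates are A at (176,207), 0.62 m from the base, and B at (165,282), 0.49 m. A is the farther one, so it is the one meant. The crop confirms A has its handle at image-left and its blade pointing right, towards the stand. The tile meant is the largest one, at (327,204), in the stand. Next I'll refine the poses by fitting box models to the masks from both cameras.

```bash
cat >> h.py <<'E'
from scipy.optimize import minimize
def boxpts(b):
    x0,x1,y0,y1,z0,z1=b
    return np.array([[x,y,z] for x in(x0,x1) for y in(y0,y1) for z in(z0,z1)])/1000.
SH={'stand':[(-85,85,-57.5,57.5,0,107)],'board':[(-120,120,-80,80,0,22)],
 'pry_bar':[(-60,60,-9,9,0,24),(60,140,-11,11,9.5,14.5)],'tile':[(-70,70,-27,27,0,4),(-66,66,-23,23,0,16)],
 'folding_rule':[(-80,80,-17,17,0,16)],'plaster_cast':[(-50,50,-50,50,0,33)]}
def pose(P,x,y,yaw,z=0,pitch=0):
    return P@Ro.from_euler('xyz',[0,pitch,yaw]).as_matrix().T+[x,y,z]
def render(n,l,p,z=0,S=4):
    m=np.zeros((400*S,640*S),np.uint8)
    for b in SH[l]:
        uv=(proj(n,pose(boxpts(b),*p,z))+.5)*S
        cv2.fillConvexPoly(m,cv2.convexHull(np.round(uv*16).astype(np.int32)),1,shift=4)
    return cv2.resize(m.astype(np.float32),(640,400),interpolation=cv2.INTER_AREA)
def fit(l,masks,p0,z=0):
    ms={n:m.astype(np.float32) for n,m in masks.items()}
    def cost(q):
        p=[q[0]/100,q[1]/100,q[2]/10]; c=0
        for n,m in ms.items():
            r=render(n,l,p,z); c+=1-np.minimum(r,m).sum()/np.maximum(r,m).sum()
        return c/len(ms)
    q0=np.array([p0[0]*100,p0[1]*100,p0[2]*10])
    r=minimize(cost,q0,method='Nelder-Mead',options=dict(initial_simplex=q0+np.array([[0,0,0],[1,0,0],[0,1,0],[0,0,1.]]),xatol=.01,fatol=1e-4))
    return np.array([r.x[0]/100,r.x[1]/100,r.x[2]/10]),r.fun
def overlay(im,n,l,p,z=0,col=(0,255,0)):
    for b in SH[l]:
        h=cv2.convexHull(proj(n,pose(boxpts(b),*p,z)).astype(np.float32))
        cv2.polylines(im,[np.round(h*16).astype(np.int32)],True,col,1,shift=4)
def near(n,l,X,excl=True):
    uv=proj(n,X)[0]; best=None
    for d in robot.masks_of(n,l):
        ys,xs=np.nonzero(d['mask'])
        if len(xs)==0: continue
        e=np.hypot(xs.mean()-uv[0],ys.mean()-uv[1])
        if e<25 and (best is None or d['score']>best[0]): best=(d['score'],d['mask'])
    return best[1] if best else None
E
python3 - <<'E'
from h import *
M=np.load('masks.npz'); save('side','side1')
G={'stand':([.538,-.046,-1.606],.09),'board':([.543,-.323,-1.60],.02),'pry_bar':([.536,.34,-1.466],.015)}
T={'top':cv2.imread('pics/top1.png'),'side':cv2.imread('pics/side1.png')}
for l,(p0,zc) in G.items():
    c=[p0[0],p0[1],zc] if l!='pry_bar' else [.54,.31,.015]
    ms={}
    for n in('top','side'):
        if n=='top': m=M[{'stand':'stand_0','board':'board_0','pry_bar':'pry_bar_1'}[l]]
        else: m=near(n,l,c)
        if m is None: print(l,n,'none'); continue
        if l=='stand': 
            t=M['tile_1'] if n=='top' else near(n,'tile',[.54,-.046,.1])
            if t is not None: m=m|t
        ms[n]=m
    for k in list(ms)+['both']:
        p,f=fit(l,ms if k=='both' else {k:ms[k]},p0); print(l,k,p.round(4),round(f,3))
    for n in T: overlay(T[n],n,l,p)
cv2.imwrite('pics/ov_t.png',cv2.resize(T['top'][130:280,120:490],None,fx=2.1,fy=2.1,interpolation=cv2.INTER_CUBIC))
cv2.imwrite('pics/ov_s.png',cv2.resize(T['side'][110:400,200:440],None,fx=2,fy=2,interpolation=cv2.INTER_CUBIC))
E
```

```text
stand top [ 0.5424 -0.0469 -1.6135] 0.058
stand side [ 0.5417 -0.0488 -1.6048] 0.016
stand both [ 0.5418 -0.048  -1.6126] 0.04
board top [ 0.5428 -0.3244 -3.0747] 0.03
board side [ 0.5436 -0.3403 -3.1032] 0.139
board both [ 0.5428 -0.3259 -3.0738] 0.093
pry_bar top [ 0.537   0.3493 -1.4546] 0.101
pry_bar side [ 0.5364  0.3461 -1.4511] 0.063
pry_bar both [ 0.5368  0.3468 -1.4535] 0.088
```

View pics/ov_t.png

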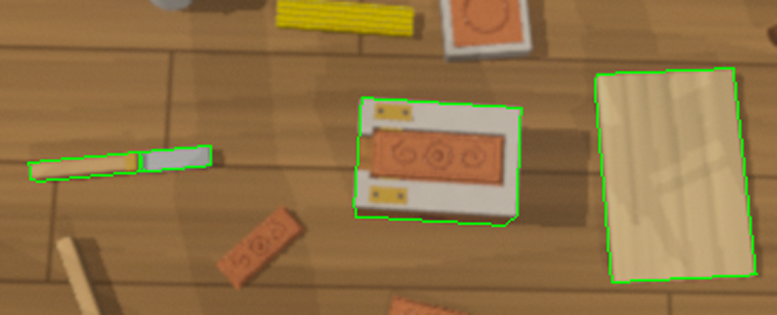

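View pics/ov_s.png

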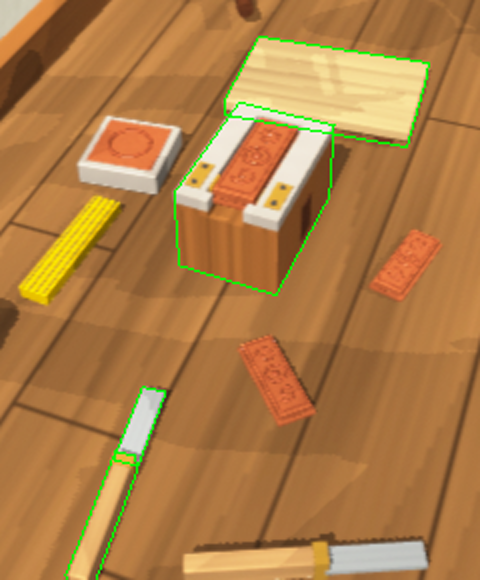

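The overlays match the stand, the board and bar A. The board's long side runs roughly along world x, about 4° off. Now I'll compute the move to above bar A's handle.

```bash
cat >> h.py <<'E'
STAND=np.array([.5418,-.048,-1.609]); BOARD=np.array([.543,-.3255,-3.074]); BAR=np.array([.5368,.3468,-1.4535])
def down(yaw): return Ro.from_euler('xyz',[np.pi,0,yaw])
def rel(pos,rot,s=None):
    s=s or robot.observe(); R0=Ro.from_euler('xyz',s['tool_rot'])
    t=R0.inv().apply(np.array(pos)-s['tool_pos'])*100; w=np.degrees((R0.inv()*rot).as_rotvec())
    print('t',s['time'],'pos',s['tool_pos'].round(4),'rot',s['tool_rot'].round(4),'F',s['contact_force'].round(1),'open',round(s['opening'],4))
    print('ROW',t.round(2).tolist(),w.round(2).tolist())
E
python3 - <<'E'
from h import *
rel([.5368,.3468,.2],down(BAR[2]+np.pi))
E
```

```text
t 0.75 pos [ 0.2188 -0.4772  0.2407] rot [3.1415 0.     0.4298] F [0.4 1.  0. ] open 0.0919
ROW [63.25, -61.66, 4.07] [0.0, 0.0, -72.1]
```

```bash
python3 -m creep '[[[63.2,-61.7,4.1,0,0,-72.1,-0.1],[63.2,-61.7,4.1,0,0,-72.1,-0.1],[63.2,-61.7,4.1,0,0,-72.1,-0.1],[63.2,-61.7,4.1,0,0,-72.1,-0.1],[63.2,-61.7,4.1,0,0,-72.1,-0.1],[63.2,-61.7,4.1,0,0,-72.1,-0.1],[63.2,-61.7,4.1,0,0,-72.1,-0.1],[63.2,-61.7,4.1,0,0,-72.1,-0.1]]]' 40
python3 - <<'E'
from h import *
rel([.5368,.3468,.2],down(BAR[2]+np.pi))
E
```

```text
time: 1.55
tool_pos: [0.3627, -0.1026, 0.2225]
tool_rot: [3.14, 0.001, 1.635]
contact_force: [1.1, -0.9, -0.1]
opening: 0.0415
t 1.55 pos [ 0.3627 -0.1026  0.2225] rot [3.1405e+00 8.0000e-04 1.6355e+00] F [ 1.1 -0.9 -0.1] open 0.0415
ROW [43.72, 20.27, 2.24] [0.06, 0.05, -3.01]
```

```bash
python3 -m creep '[[[43.7,20.3,2.2,0,0,-3,-0.1],[43.7,20.3,2.2,0,0,-3,-0.1],[43.7,20.3,2.2,0,0,-3,-0.1],[43.7,20.3,2.2,0,0,-3,-0.1],[43.7,20.3,2.2,0,0,-3,-0.1],[43.7,20.3,2.2,0,0,-3,-0.1],[43.7,20.3,2.2,0,0,-3,-0.1],[43.7,20.3,2.2,0,0,-3,-0.1]]]'
python3 - <<'E'
from h import *
rel([.5368,.3468,.1],down(BAR[2]+np.pi))
E
```

```text
time: 2.35
tool_pos: [0.5071, 0.2704, 0.2041]
tool_rot: [3.14, 0.001, 1.688]
contact_force: [0.7, -1.4, 0.8]
opening: 0.0412
t 2.35 pos [0.5071 0.2704 0.2041] rot [3.1401e+00 9.0000e-04 1.6882e+00] F [ 0.7 -1.4  0.8] open 0.0412
ROW [7.24, 3.82, 10.41] [0.08, 0.05, 0.0]
```

```bash
python3 -m creep '[[[7.2,3.8,5,0.1,0,0,-0.1],[7.2,3.8,10.4,0.1,0,0,-0.1],[7.2,3.8,13.4,0.1,0,0,-0.1],[7.2,3.8,13.4,0.1,0,0,-0.1],[7.2,3.8,13.4,0.1,0,0,-0.1],[7.2,3.8,13.4,0.1,0,0,-0.1]]]'
python3 - <<'E'
from h import *
save('top','top2');im=save('side','side2')
for n in('top','side'):
    i=cv2.imread(f'pics/{n}2.png'); u=proj(n,[.5368,.3468,.02])[0].astype(int); print(u)
    overlay(i,n,'pry_bar',BAR)
    x0=max(0,u[0]-100);y0=max(0,u[1]-100)
    cv2.imwrite(f'pics/c{n}2.png',cv2.resize(i[y0:y0+200,x0:x0+200],None,fx=3,fy=3))
a=cv2.imread('pics/ctop2.png');b=cv2.imread('pics/cside2.png')
h=min(a.shape[0],b.shape[0]);c=np.hstack([a[:h],b[:h]]);cv2.imwrite('pics/c2.png',cv2.resize(c,None,fx=.65,fy=.65))
rel([.5368,.3468,.0175],down(BAR[2]+np.pi))
E
```

```text
time: 2.95
tool_pos: [0.5376, 0.3461, 0.072]
tool_rot: [3.14, 0.0, 1.688]
contact_force: [-0.2, -0.1, -0.1]
opening: 0.0414
[159 208]
[250 367]
t 3.05 pos [0.5382 0.3462 0.0732] rot [ 3.1374e+00 -6.0000e-04  1.6873e+00] F [ 0.4  0.1 -0.2] open 0.0413
ROW [0.07, -0.15, 5.57] [0.24, -0.03, -0.04]
```

View pics/c2.png

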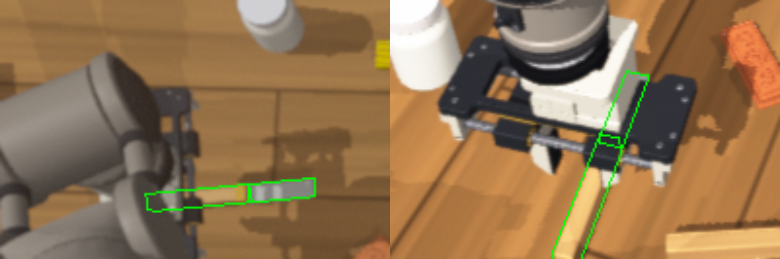

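```bash
python3 -m creep '[[[0.1,-0.1,3.5,0.1,0,0,-0.1],[0.1,-0.1,4.7,0.1,0,0,-0.1],[0.1,-0.1,5.4,0.1,0,0,-0.1],[0.1,-0.1,5.4,0.1,0,0,-0.1],[0.1,-0.1,5.4,0.1,0,0,-0.1]]]'
python3 - <<'E'
from h import *
rel([.5368,.3468,.018],down(BAR[2]+np.pi))
print(robot.observe()['tool_pos'],robot.observe()['tool_pos'])
E
```

```text
time: 3.55
tool_pos: [0.5379, 0.3473, 0.0203]
tool_rot: [3.138, -0.001, 1.687]
contact_force: [-0.8, 0.5, 0.5]
opening: 0.0411
t 3.55 pos [0.5379 0.3473 0.0203] rot [ 3.1377e+00 -1.1000e-03  1.6872e+00] F [-0.8  0.5  0.5] open 0.0411
ROW [-0.04, -0.11, 0.23] [0.22, -0.06, -0.05]
[0.53788486 0.3473474  0.02026871] [0.53788486 0.3473474  0.02026871]
```

Now close on the handle.

```bash
python3 -m creep '[[[0,-0.1,0.15,0.2,0,0,-0.1],[0,-0.1,0.15,0.2,0,0,-1],[0,-0.1,0.15,0.2,0,0,-1],[0,-0.1,0.15,0.2,0,0,-1],[0,-0.1,0.15,0.2,0,0,-1],[0,-0.1,0.15,0.2,0,0,-1]]]' 50
python3 -m creep '[[[0,0,0,0,0,0,-1],[0,0,0,0,0,0,-1]]]' 50
python3 - <<'E'
from h import *
rel([.5368,.3468,.1],down(BAR[2]+np.pi))
E
```

```text
time: 4.15
tool_pos: [0.537, 0.3473, 0.0189]
tool_rot: [3.141, -0.001, 1.687]
contact_force: [-0.2, 0.2, 2.0]
opening: 0.0178
time: 4.35
tool_pos: [0.5369, 0.3473, 0.0189]
tool_rot: [3.141, -0.001, 1.687]
contact_force: [-0.2, -0.3, 1.1]
opening: 0.0178
t 4.35 pos [0.5369 0.3473 0.0189] rot [ 3.1411e+00 -1.1000e-03  1.6872e+00] F [-0.2 -0.3  1.1] open 0.0178
ROW [-0.03, -0.01, -8.11] [0.03, -0.07, -0.05]
```

```bash
cat >> h.py <<'E'
def st(x,y,S=STAND):
    c,s=np.cos(S[2]),np.sin(S[2]); return [S[0]+c*x-s*y,S[1]+s*x+c*y]
YS=STAND[2]+np.pi
E
python3 -m creep '[[[0,0,-4,0,0,0,-1],[0,0,-8,0,0,0,-1],[0,0,-10,0,0,0,-1],[0,0,-10,0,0,0,-1],[0,0,-10,0,0,0,-1]]]' 50
python3 - <<'E'
from h import *
rel(st(-.25,0)+[.12],down(YS))
save('side','side3')
E
```

```text
time: 4.85
tool_pos: [0.5364, 0.3469, 0.118]
tool_rot: [-3.141, -0.001, 1.687]
contact_force: [0.1, -0.9, -2.1]
opening: 0.0176
t 4.85 pos [0.5364 0.3469 0.118 ] rot [-3.1410e+00 -8.0000e-04  1.6872e+00] F [ 0.1 -0.9 -2.1] open 0.0176
ROW [-14.59, -0.2, -0.21] [-0.04, -0.05, 8.86]
```

View pics/side3.png

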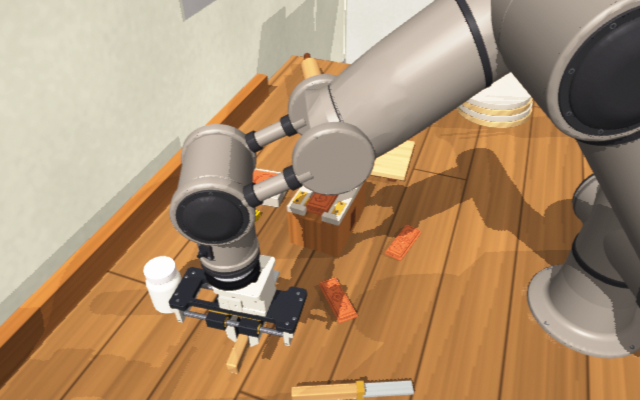

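The side picture shows the bar held at (240,345), clear of the bench. The weight reading (-2.1 N) agrees with holding it. I'll carry it to the pre-entry position.

```bash
python3 -m creep '[[[-5,0,-0.2,0,0,4,-1],[-10,-0.1,-0.2,0,0,8.9,-1],[-14.6,-0.2,-0.2,0,0,8.9,-1],[-14.6,-0.2,-0.2,0,0,8.9,-1],[-14.6,-0.2,-0.2,0,0,8.9,-1],[-14.6,-0.2,-0.2,0,0,8.9,-1]]]' 50
python3 - <<'E'
from h import *
rel(st(-.25,0)+[.0962],down(YS))
save('top','top4');save('side','side4')
i=cv2.imread('pics/top4.png');j=cv2.imread('pics/side4.png')
s=robot.observe();bp=s['tool_pos'];yaw=s['tool_rot'][2]-np.pi
for n,k in(('top',i),('side',j)): overlay(k,n,'pry_bar',[bp[0],bp[1],yaw],bp[2]-.0189); overlay(k,n,'stand',STAND,0,(255,0,0))
cv2.imwrite('pics/c4.png',np.hstack([cv2.resize(i[150:280,180:380],(400,260)),cv2.resize(j[150:330,200:400],(290,260))]))
E
```

```text
time: 5.5
tool_pos: [0.5503, 0.2021, 0.1178]
tool_rot: [-3.137, 0.0, 1.532]
contact_force: [-0.3, 0.5, -1.4]
opening: 0.0178
t 5.5 pos [0.5503 0.2021 0.1178] rot [-3.1371e+00  4.0000e-04  1.5323e+00] F [-0.3  0.5 -1.4] open 0.0178
ROW [-0.02, 0.12, 2.16] [-0.26, 0.02, -0.02]
```

View pics/c4.png

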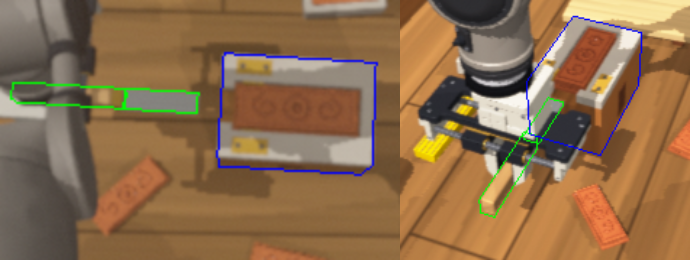

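```bash
python3 -m creep '[[[0,0.1,1.1,-0.2,0,0,-1],[0,0.1,2.1,-0.2,0,0,-1],[0,0.1,2.1,-0.2,0,0,-1],[0,0.1,2.1,-0.2,0,0,-1],[0,0.1,2.1,-0.2,0,0,-1]]]' 50
python3 - <<'E'
from h import *
rel(st(-.215,0)+[.0960],down(YS))
E
```

```text
time: 6.1
tool_pos: [0.5514, 0.2027, 0.0974]
tool_rot: [3.141, 0.0, 1.534]
contact_force: [-0.5, 0.0, -1.1]
opening: 0.0177
t 6.1 pos [0.5514 0.2027 0.0974] rot [3.1414e+00 3.0000e-04 1.5337e+00] F [-0.5  0.  -1.1] open 0.0177
ROW [-3.59, -0.01, 0.14] [0.01, 0.02, 0.06]
```

```bash
python3 -m creep '[[[-1.5,0,0.1,0,0,0,-1],[-2.7,0,0.1,0,0,0,-1],[-3.5,0,0.1,0,0,0,-1],[-3.5,0,0.1,0,0,0,-1],[-3.5,0,0.1,0,0,0,-1]]]' 50
python3 - <<'E'
from h import *
rel(st(-.215,0)+[.0960],down(YS))
save('top','top5');save('side','side5')
i=cv2.imread('pics/top5.png');j=cv2.imread('pics/side5.png')
cv2.imwrite('pics/c5.png',np.hstack([cv2.resize(i[170:240,270:380],(605,385),interpolation=cv2.INTER_CUBIC)]))
E
```

```text
time: 6.6
tool_pos: [0.5503, 0.1673, 0.0966]
tool_rot: [3.141, 0.0, 1.533]
contact_force: [0.5, -0.2, -2.0]
opening: 0.0175
t 6.6 pos [0.5503 0.1673 0.0966] rot [3.141  0.     1.5326] F [ 0.5 -0.2 -2. ] open 0.0175
ROW [-0.04, -0.03, 0.06] [0.03, 0.0, -0.0]
```

View pics/c5.png

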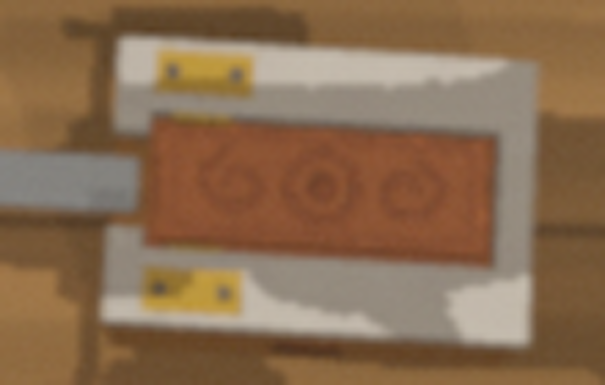

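The blade is centred in the channel mouth and its tip is just short of the tile edge. I'll push in and watch the force.

```bash
python3 -m creep '[[[0,0,0.07,0,0,0,-1],[-0.5,0,0.07,0,0,0,-1],[-1,0,0.07,0,0,0,-1],[-1.3,0,0.07,0,0,0,-1],[-1.3,0,0.07,0,0,0,-1]]]' 50
python3 - <<'E'
from h import *
rel(st(-.182,0)+[.0960],down(YS))
E
```

```text
time: 7.2
tool_pos: [0.5498, 0.1543, 0.0958]
tool_rot: [3.141, 0.0, 1.533]
contact_force: [0.5, 0.1, -1.7]
opening: 0.0175
t 7.2 pos [0.5498 0.1543 0.0958] rot [3.1412e+00 2.0000e-04 1.5330e+00] F [ 0.5  0.1 -1.7] open 0.0175
ROW [-2.05, -0.03, -0.02] [0.03, 0.01, 0.02]
```

No resistance. I'll continue to about 43 mm past the lip.

```bash
python3 -m creep '[[[-0.7,0,0,0,0,0,-1],[-1.4,0,0,0,0,0,-1],[-2,0,0,0,0,0,-1],[-2,0,0,0,0,0,-1],[-2,0,0,0,0,0,-1]]]' 50
python3 - <<'E'
from h import *
rel(st(-.182,0)+[.0960],down(YS))
save('top','top6')
i=cv2.imread('pics/top6.png')
cv2.imwrite('pics/c6.png',np.hstack([cv2.resize(i[170:240,250:380],(715,385),interpolation=cv2.INTER_CUBIC)]))
E
```

```text
time: 7.7
tool_pos: [0.5491, 0.1341, 0.0959]
tool_rot: [3.141, 0.0, 1.532]
contact_force: [0.4, 0.5, -2.1]
opening: 0.0175
t 7.7 pos [0.5491 0.1341 0.0959] rot [3.1411 0.     1.5323] F [ 0.4  0.5 -2.1] open 0.0175
ROW [-0.02, -0.03, -0.01] [0.03, 0.0, -0.02]
```

View pics/c6.png

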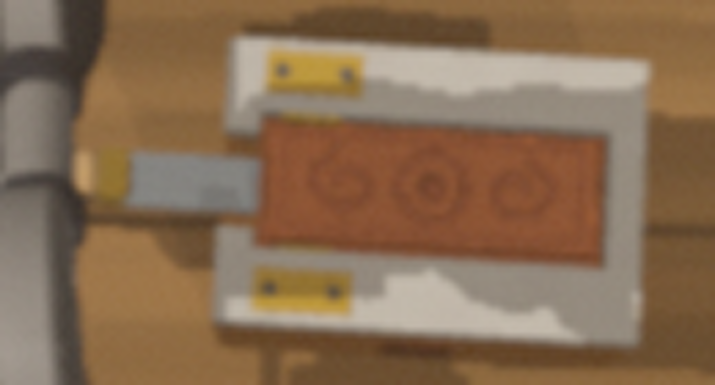

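Run:
```python
import numpy as np
a,h=97.2,9.4
for d in range(0,25,2):
    t=np.radians(d); c,s=np.cos(t),np.sin(t)
    x=-a*c-h*s; z=-a*s+h*c
    print(d,round(t,3),'tx %.2f tz %.2f'%(-(x+a)/10,-(z-h-1.0)/10))
```

```text
0 0.0 tx -0.00 tz 0.10
2 0.035 tx 0.03 tz 0.44
4 0.07 tx 0.04 tz 0.78
6 0.105 tx 0.05 tz 1.12
8 0.14 tx 0.04 tz 1.46
10 0.175 tx 0.02 tz 1.80
12 0.209 tx -0.02 tz 2.14
14 0.244 tx -0.06 tz 2.48
16 0.279 tx -0.12 tz 2.82
18 0.314 tx -0.19 tz 3.15
20 0.349 tx -0.26 tz 3.48
22 0.384 tx -0.36 tz 3.81
24 0.419 tx -0.46 tz 4.13
```

```bash
python3 -m creep '[[[0,0,0.12,0,0,0,-1],[0,0,0.44,0,-2,0,-1],[0,0,0.8,0,-4,0,-1],[0,0,1.15,0,-6,0,-1],[0,0,1.5,0,-8,0,-1],[0,0,1.5,0,-8,0,-1]]]' 60
python3 - <<'E'
from h import *
rel(st(-.182,0)+[.0960],down(YS))
E
```

```text
time: 8.35
tool_pos: [0.549, 0.1349, 0.0806]
tool_rot: [3.141, 0.141, 1.534]
contact_force: [0.5, -1.2, -0.3]
opening: 0.0175
t 8.35 pos [0.549  0.1349 0.0806] rot [3.1414 0.1405 1.5343] F [ 0.5 -1.2 -0.3] open 0.0175
ROW [-0.32, -0.02, -1.51] [0.02, 8.05, 0.1]
```

```bash
cat >> h.py <<'E'
def lever(deg,a=97.2,h=9.4,zo=0.3):
    t=np.radians(deg);c,s=np.cos(t),np.sin(t)
    return st((-85-a*c-h*s)/1000,0)+[(85+zo-a*s+h*c)/1000], Ro.from_euler('xyz',[np.pi,t,YS])
E
python3 - <<'E'
from h import *
for d in(8,12,16,20,23,24): print(d); rel(*lever(d))
E
```

```text
8
t 8.35 pos [0.549  0.1349 0.0806] rot [3.1414 0.1405 1.5343] F [ 0.5 -1.2 -0.3] open 0.0175
ROW [-0.05, -0.02, -0.05] [0.03, 0.05, 0.1]
12
t 8.35 pos [0.549  0.1349 0.0806] rot [3.1414 0.1405 1.5343] F [ 0.5 -1.2 -0.3] open 0.0175
ROW [-0.01, -0.02, 0.64] [0.03, -3.95, 0.1]
16
t 8.35 pos [0.549  0.1349 0.0806] rot [3.1414 0.1405 1.5343] F [ 0.5 -1.2 -0.3] open 0.0175
ROW [-0.02, -0.02, 1.32] [0.03, -7.95, 0.09]
20
t 8.35 pos [0.549  0.1349 0.0806] rot [3.1414 0.1405 1.5343] F [ 0.5 -1.2 -0.3] open 0.0175
ROW [-0.07, -0.02, 2.0] [0.04, -11.95, 0.09]
23
t 8.35 pos [0.549  0.1349 0.0806] rot [3.1414 0.1405 1.5343] F [ 0.5 -1.2 -0.3] open 0.0175
ROW [-0.14, -0.02, 2.5] [0.04, -14.95, 0.09]
24
t 8.35 pos [0.549  0.1349 0.0806] rot [3.1414 0.1405 1.5343] F [ 0.5 -1.2 -0.3] open 0.0175
ROW [-0.17, -0.02, 2.67] [0.04, -15.95, 0.09]
```

```bash
python3 -m creep '[[[0,0,0.3,0,-2,0,-1],[0,0,0.64,0,-4,0,-1],[0,0,1,0,-6,0,-1],[0,0,1.32,0,-8,0,-1],[0,0,1.32,0,-8,0,-1]]]' 60
python3 - <<'E'
from h import *
for d in(16,20,23,24): rel(*lever(d))
save('side','side7')
E
```

```text
time: 8.85
tool_pos: [0.5486, 0.1337, 0.0669]
tool_rot: [-3.141, 0.28, 1.536]
contact_force: [-0.4, 0.6, -0.9]
opening: 0.0176
t 8.85 pos [0.5486 0.1337 0.0669] rot [-3.1406  0.2796  1.5356] F [-0.4  0.6 -0.9] open 0.0176
ROW [-0.09, 0.01, -0.04] [-0.01, 0.02, 0.17]
t 8.85 pos [0.5486 0.1337 0.0669] rot [-3.1406  0.2796  1.5356] F [-0.4  0.6 -0.9] open 0.0176
ROW [-0.05, 0.01, 0.64] [-0.0, -3.98, 0.17]
t 8.85 pos [0.5486 0.1337 0.0669] rot [-3.1406  0.2796  1.5356] F [-0.4  0.6 -0.9] open 0.0176
ROW [-0.05, 0.01, 1.15] [0.0, -6.98, 0.17]
t 8.85 pos [0.5486 0.1337 0.0669] rot [-3.1406  0.2796  1.5356] F [-0.4  0.6 -0.9] open 0.0176
ROW [-0.06, 0.01, 1.32] [0.01, -7.98, 0.17]
```

View pics/side7.png

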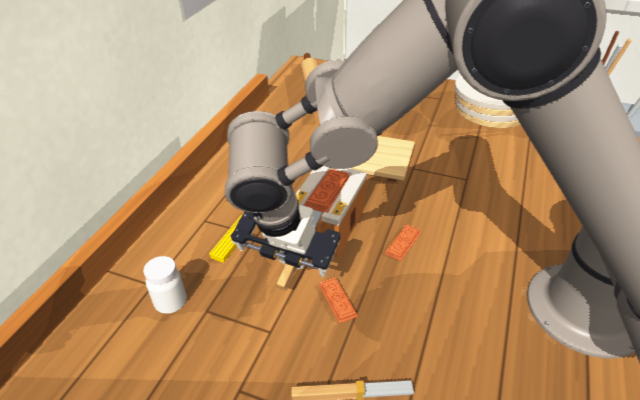

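Run:
```python
from h import *
save('top','top7')
i=cv2.imread('pics/top7.png');j=cv2.imread('pics/side7.png')
cv2.imwrite('pics/c7.png',np.vstack([cv2.resize(i[170:240,270:380],(550,350),interpolation=cv2.INTER_CUBIC)]))
cv2.imwrite('pics/c7s.png',cv2.resize(j[150:310,210:390],(675,600),interpolation=cv2.INTER_CUBIC))
```

```text
(no output)
```

View pics/c7.png

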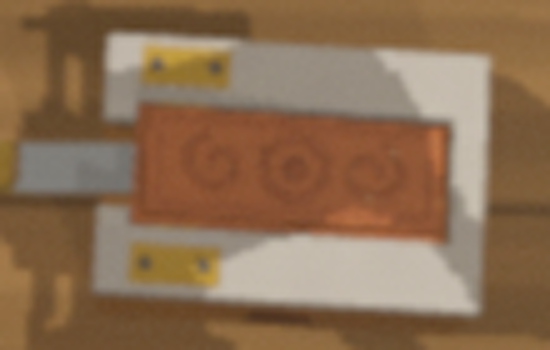

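View pics/c7s.png

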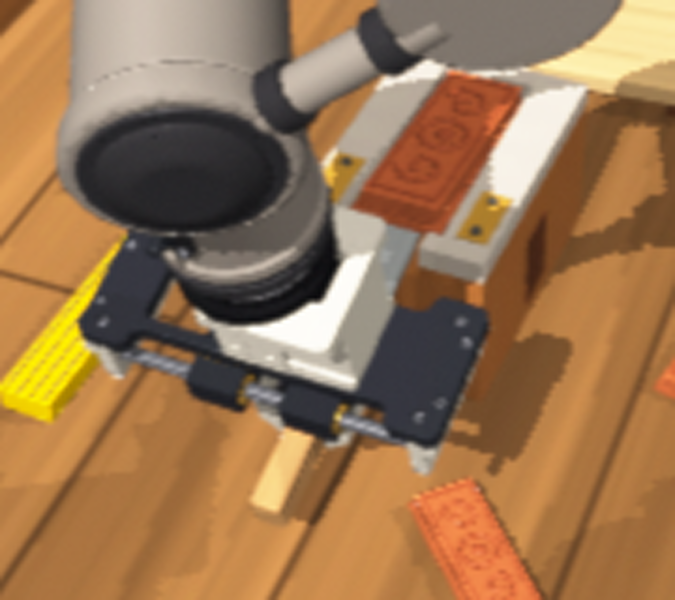

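The tile's -x end is visibly rising: its end face shows in the side crop at about (410,210). I'll continue the lever to about 23.5°.

```bash
python3 -m creep '[[[0,0,0.3,0,-2,0,-1],[0,0,0.64,0,-4,0,-1],[0,0,0.98,0,-6,0,-1],[0,0,1.22,0,-7.3,0,-1],[0,0,1.22,0,-7.3,0,-1],[0,0,1.22,0,-7.3,0,-1]]]' 60
python3 - <<'E'
from h import *
for d in(23.5,): rel(*lever(d))
save('top','top8');save('side','side8')
i=cv2.imread('pics/top8.png');j=cv2.imread('pics/side8.png')
cv2.imwrite('pics/c8.png',np.vstack([cv2.resize(i[170:240,270:380],(550,350),interpolation=cv2.INTER_CUBIC)]))
cv2.imwrite('pics/c8s.png',cv2.resize(j[150:310,210:390],(675,600),interpolation=cv2.INTER_CUBIC))
E
```

```text
time: 9.55
tool_pos: [0.5488, 0.1302, 0.0556]
tool_rot: [-3.141, 0.404, 1.535]
contact_force: [1.0, 0.5, -3.3]
opening: 0.0174
t 9.55 pos [0.5488 0.1302 0.0556] rot [-3.1413  0.4045  1.5345] F [ 1.   0.5 -3.3] open 0.0174
ROW [-0.02, -0.01, 0.06] [0.03, -0.32, 0.1]
```

View pics/c8.png

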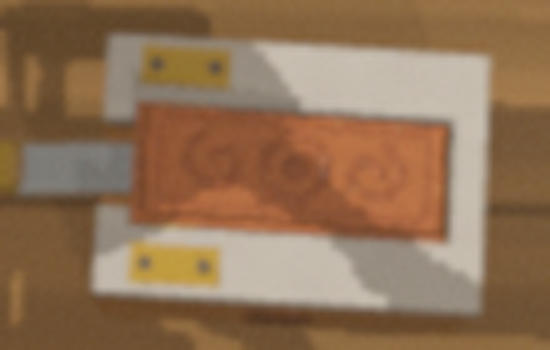

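View pics/c8s.png

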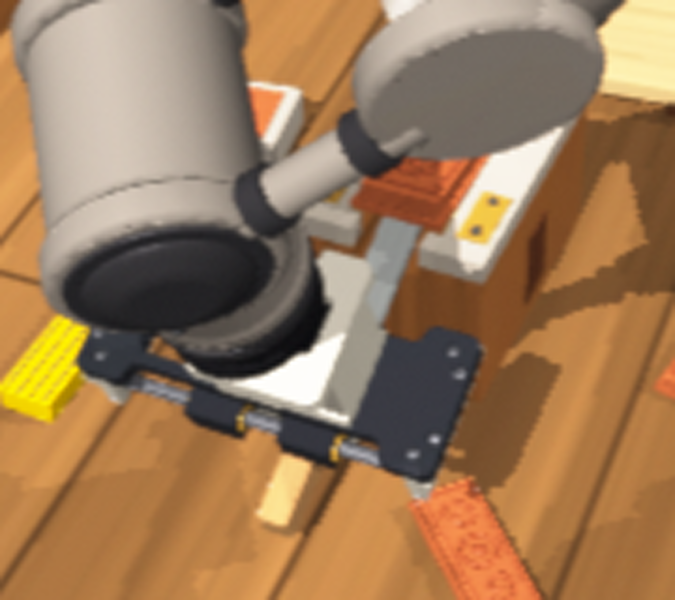

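```bash
cat >> h.py <<'E'
def tilepts(slope,xo=0):
    # tile in stand frame: lower +x edge at (71,93), raised at -x
    out=[]
    for b in SH['tile']:
        P=boxpts(b)-[.07,0,0]
        P=P@Ro.from_euler('y',slope).as_matrix().T+[.0705+xo,0,.093]
        xy=np.array([st(*q[:2]) for q in P]); out.append(np.c_[xy,P[:,2]])
    return out
E
python3 - <<'E'
from h import *
j0=cv2.imread('pics/side8.png'); o=[]
for s in(.07,.10,.13):
    j=cv2.resize(j0[180:240,280:360],None,fx=6,fy=6,interpolation=cv2.INTER_CUBIC)
    for P in tilepts(s)[1:]:
        # body top face only
        Q=P[P[:,2]>P[:,2].mean()] if False else P[[1,3,7,5]]
        h=((proj('side',Q)-[280,180]+.5)*6)
        cv2.polylines(j,[np.round(h).astype(np.int32)],True,(0,255,0),1)
    F=tilepts(s)[0][[0,1,3,2]]; h=((proj('side',F)-[280,180]+.5)*6); cv2.polylines(j,[np.round(h).astype(np.int32)],True,(255,0,0),1)
    o.append(j[:,:])
cv2.imwrite('pics/c8t.png',cv2.resize(np.hstack([k[:,100:360] for k in o]),None,fx=1,fy=1)); print(o[0].shape)
E
```

```text
(360, 480, 3)
```

View pics/c8t.png

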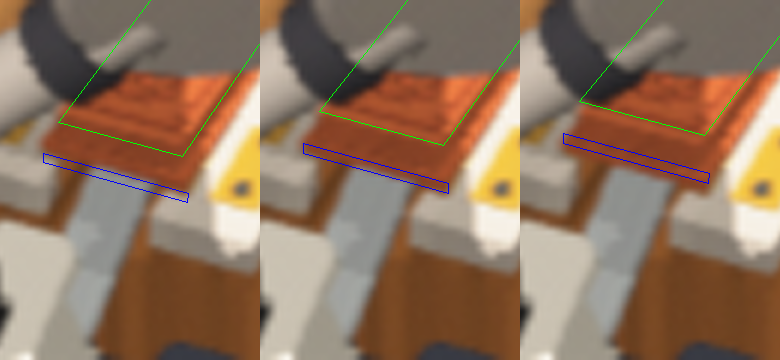

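```bash
python3 -m creep '[[[0,0,0.16,0,-0.7,0,-1],[0,0,0.2,0,-1,0,-1],[0,0,0.2,0,-1,0,-1],[0,0,0.2,0,-1,0,-1]]]' 60
python3 - <<'E'
from h import *
for d in(16,8,3): rel(*lever(d,zo=.5))
E
```

```text
time: 10.05
tool_pos: [0.5488, 0.1292, 0.054]
tool_rot: [3.141, 0.422, 1.534]
contact_force: [-0.5, -0.4, -1.6]
opening: 0.0177
t 10.05 pos [0.5488 0.1292 0.054 ] rot [3.1414 0.4222 1.5342] F [-0.5 -0.4 -1.6] open 0.0177
ROW [-0.23, -0.03, -1.41] [0.04, 8.19, 0.09]
t 10.05 pos [0.5488 0.1292 0.054 ] rot [3.1414 0.4222 1.5342] F [-0.5 -0.4 -1.6] open 0.0177
ROW [-0.64, -0.02, -2.7] [0.04, 16.19, 0.09]
t 10.05 pos [0.5488 0.1292 0.054 ] rot [3.1414 0.4222 1.5342] F [-0.5 -0.4 -1.6] open 0.0177
ROW [-0.99, -0.02, -3.48] [0.03, 21.19, 0.09]
```

Now I'll ease the lever back partway and check that the tile stays up.

```bash
python3 -m creep '[[[-0.1,0,-0.7,0,4,0,-1],[-0.2,0,-1.4,0,8.2,0,-1],[-0.4,0,-2.1,0,12.2,0,-1],[-0.6,0,-2.7,0,16.2,0,-1],[-0.6,0,-2.7,0,16.2,0,-1],[-0.6,0,-2.7,0,16.2,0,-1]]]' 60
python3 - <<'E'
from h import *
for d in(8,4): rel(*lever(d,zo=.5))
save('side','side9');save('top','top9')
j0=cv2.imread('pics/side9.png'); o=[]
for s in(.0,.10,):
    j=cv2.resize(j0[170:250,280:370],None,fx=4.3,fy=4.3,interpolation=cv2.INTER_CUBIC)
    Q=tilepts(s)[1][[1,3,7,5]]
    cv2.polylines(j,[np.round((proj('side',Q)-[280,170]+.5)*4.3).astype(np.int32)],True,(0,255,0),1)
    o.append(j)
cv2.imwrite('pics/c9.png',np.hstack(o))
E
```

```text
time: 10.65
tool_pos: [0.549, 0.1343, 0.0812]
tool_rot: [3.141, 0.141, 1.533]
contact_force: [0.1, 0.3, -1.6]
opening: 0.0177
t 10.65 pos [0.549  0.1343 0.0812] rot [3.1413 0.1411 1.5333] F [ 0.1  0.3 -1.6] open 0.0177
ROW [0.01, -0.02, -0.01] [0.02, 0.09, 0.04]
t 10.65 pos [0.549  0.1343 0.0812] rot [3.1413 0.1411 1.5333] F [ 0.1  0.3 -1.6] open 0.0177
ROW [-0.08, -0.02, -0.68] [0.02, 4.09, 0.04]
```

View pics/c9.png

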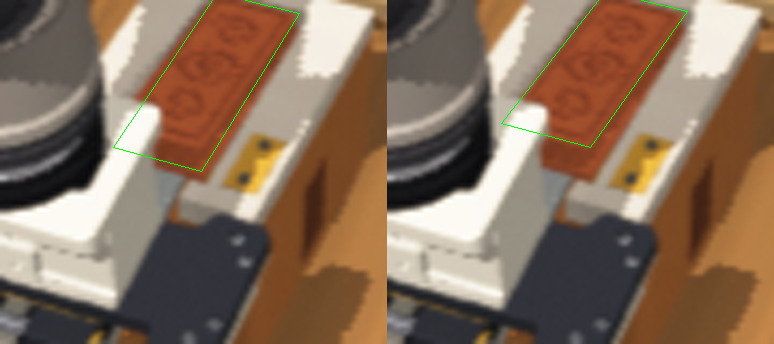

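```bash
python3 -m creep '[[[-0.1,0,-0.7,0,4,0,-1],[-0.1,0,-1.1,0,6.5,0,-1],[-0.1,0,-1.1,0,6.5,0,-1]]]' 60
python3 - <<'E'
from h import *
rel(st(-.183,0)+[.0957],down(YS))
save('side','side10')
for s in(.0,.10,):
    Q=np.vstack([tilepts(s)[1][[1,3]],tilepts(s)[0][[0,2]]]); print(s,proj('side',Q).round(1).tolist())
cv2.imwrite('pics/c10.png',cv2.resize(cv2.imread('pics/side10.png')[150:230,290:390],None,fx=7,fy=7,interpolation=cv2.INTER_CUBIC))
E
```

```text
time: 11.05
tool_pos: [0.5488, 0.1353, 0.0916]
tool_rot: [-3.141, 0.028, 1.534]
contact_force: [0.5, 0.1, -0.6]
opening: 0.0173
t 11.05 pos [0.5488 0.1353 0.0916] rot [-3.1407  0.028   1.5344] F [ 0.5  0.1 -0.6] open 0.0173
ROW [-0.06, 0.0, -0.4] [-0.05, 1.6, 0.1]
0.0 [[326.3, 209.4], [305.7, 203.7], [327.3, 216.9], [303.4, 210.2]]
0.1 [[326.7, 203.7], [305.9, 198.1], [327.5, 211.6], [303.3, 204.9]]
```

View pics/c10.png

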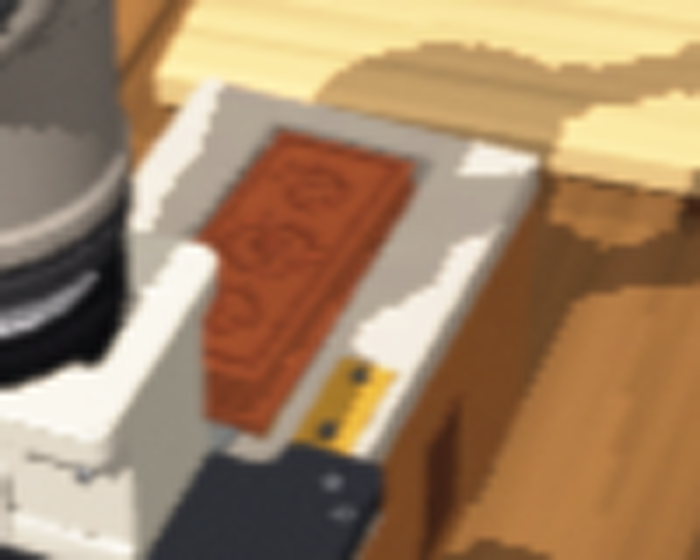

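The flange corner at (327.9,212.4) matches the slope-0.1 prediction of (327.5,211.6), so the tile is resting on the rollers. I'll withdraw the blade.

```bash
python3 -m creep '[[[0,0,-0.35,0,1.6,0,-1],[0.5,0,-0.35,0,1.6,0,-1],[2,0,-0.35,0,1.6,0,-1],[4,0,-0.35,0,1.6,0,-1],[6,0,-0.35,0,1.6,0,-1],[8,0,-0.4,0,1.6,0,-1],[9,0,-0.4,0,1.6,0,-1],[9,0,-0.4,0,1.6,0,-1]]]' 60
python3 - <<'E'
from h import *
rel([.5368,.34,.03],down(BAR[2]+np.pi))
save('side','side11');save('top','top11')
cv2.imwrite('pics/c11.png',cv2.resize(cv2.imread('pics/side11.png')[140:260,250:390],None,fx=4.5,fy=4.5,interpolation=cv2.INTER_CUBIC))
E
```

```text
time: 11.9
tool_pos: [0.5513, 0.2276, 0.0921]
tool_rot: [-3.14, 0.002, 1.537]
contact_force: [-0.5, -0.6, -0.9]
opening: 0.0175
t 11.9 pos [0.5513 0.2276 0.0921] rot [-3.1398e+00  1.7000e-03  1.5374e+00] F [-0.5 -0.6 -0.9] open 0.0175
ROW [11.2, -1.81, 6.19] [-0.11, 0.09, -8.63]
```

View pics/c11.png

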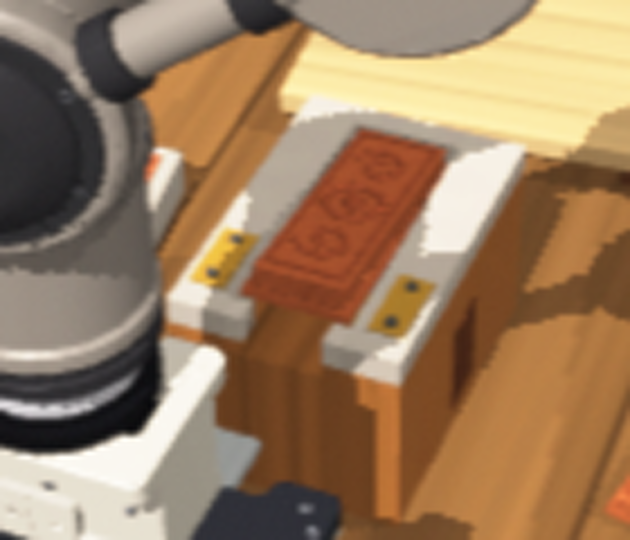

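View pics/top11.png

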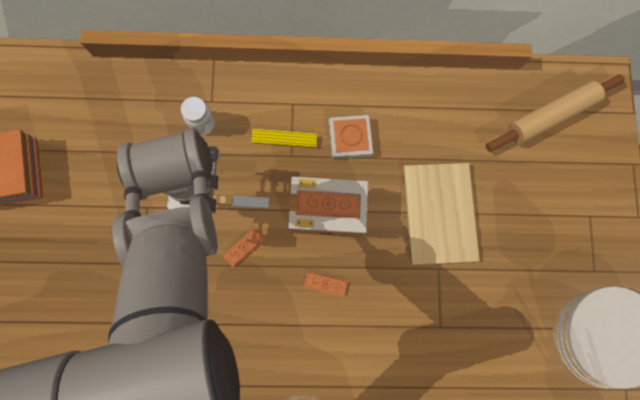

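The tile is raised and stays there. I'll carry the bar back to its old spot, clear of everything, and lay it down.

```bash
python3 -m creep '[[[5,-0.8,0,0,0,-4,-1],[9,-1.4,1,0,0,-8.6,-1],[11.2,-1.8,3,0,0,-8.6,-1],[11.2,-1.8,5,0,0,-8.6,-1],[11.2,-1.8,5.5,0,0,-8.6,-1],[11.2,-1.8,5.5,0,0,-8.6,-1],[11.2,-1.8,5.5,0,0,-8.6,-1]]]' 60
python3 - <<'E'
from h import *
rel([.5368,.34,.0190],down(BAR[2]+np.pi))
save('side','side12')
cv2.imwrite('pics/c12.png',cv2.resize(cv2.imread('pics/side12.png')[250:400,150:350],None,fx=3.5,fy=3.5,interpolation=cv2.INTER_CUBIC))
E
```

```text
time: 12.7
tool_pos: [0.5383, 0.3373, 0.038]
tool_rot: [-3.141, 0.002, 1.684]
contact_force: [0.1, 0.1, -1.6]
opening: 0.0176
t 12.7 pos [0.5383 0.3373 0.038 ] rot [-3.1406e+00  1.6000e-03  1.6843e+00] F [ 0.1  0.1 -1.6] open 0.0176
ROW [0.29, -0.12, 1.9] [-0.05, 0.09, -0.22]
```

View pics/c12.png

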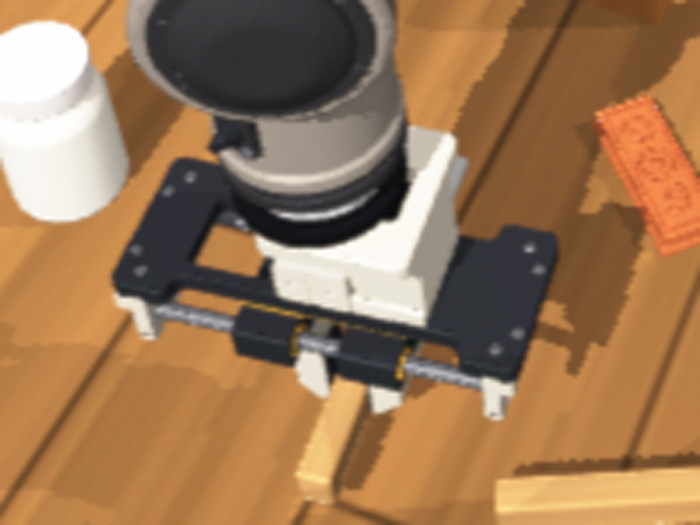

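```bash
python3 -m creep '[[[0.3,-0.1,0.8,0,0,0,-1],[0.3,-0.1,1.3,0,0,0,-1],[0.3,-0.1,1.5,0,0,0,-1],[0.3,-0.1,1.5,0,0,0,-1],[0.3,-0.1,1.5,0,0,0,-1]]]' 50
python3 - <<'E'
from h import *
rel([.5368,.34,.0190],down(BAR[2]+np.pi))
E
```

```text
time: 13.25
tool_pos: [0.5371, 0.3403, 0.0233]
tool_rot: [-3.141, 0.001, 1.684]
contact_force: [-0.4, -0.1, -1.2]
opening: 0.0176
t 13.25 pos [0.5371 0.3403 0.0233] rot [-3.1412e+00  1.3000e-03  1.6843e+00] F [-0.4 -0.1 -1.2] open 0.0176
ROW [-0.03, -0.03, 0.43] [-0.02, 0.07, -0.22]
```

```bash
python3 -m creep '[[[0,0,0.2,0,0,0,-1],[0,0,0.3,0,0,0,-1],[0,0,0.4,0,0,0,-1],[0,0,0.4,0,0,0,-1]]]' 20
python3 -m creep '[[[0,0,0,0,0,0,-0.6],[0,0,0,0,0,0,-0.3],[0,0,0,0,0,0,-0.1],[0,0,0,0,0,0,-0.1]]]' 20
python3 - <<'E'
from h import *
rel([.5368,.34,.14],down(BAR[2]+np.pi))
E
```

```text
time: 13.65
tool_pos: [0.537, 0.3403, 0.0192]
tool_rot: [-3.141, 0.001, 1.684]
contact_force: [-0.2, -0.5, -1.4]
opening: 0.0181
time: 14.05
tool_pos: [0.5371, 0.3404, 0.0193]
tool_rot: [-3.141, 0.001, 1.684]
contact_force: [0.7, -0.1, -0.4]
opening: 0.0376
t 14.05 pos [0.5371 0.3404 0.0193] rot [-3.1413e+00  1.3000e-03  1.6843e+00] F [ 0.7 -0.1 -0.4] open 0.0376
ROW [-0.05, -0.04, -12.07] [-0.02, 0.07, -0.22]
```

```bash
python3 -m creep '[[[0,0,-4,0,0,0,-0.1],[0,0,-9,0,0,0,0.2],[0,0,-14,0,0,0,0.5],[0,0,-18,0,0,0,0.5],[0,0,-18,0,0,0,0.5],[0,0,-18,0,0,0,0.5]]]' 40
python3 - <<'E'
from h import *
a=.095
def tgt(tx,ztcp): # stand x of grasp
    return st(tx,0)+[ztcp], Ro.from_euler('xyz',[np.pi,-a,YS])
rel(*tgt(-.029,.22))
save('side','side13');save('top','top13')
i=cv2.imread('pics/top13.png');j=cv2.imread('pics/side13.png')
for n,k in(('top',i),('side',j)):
    for P in tilepts(a):
        h=cv2.convexHull(proj(n,P).astype(np.float32)); cv2.polylines(k,[np.round(h*16).astype(np.int32)],True,(0,255,0),1,shift=4)
    overlay(k,n,'pry_bar',[.5371,.3404,1.684-np.pi])
cv2.imwrite('pics/c13.png',np.hstack([cv2.resize(i[160:260,120:390],(540,200)),cv2.resize(j[140:400,200:390],(190,260))[:200]]))
cv2.imwrite('pics/c13s.png',cv2.resize(j[130:400,150:390],None,fx=2.2,fy=2.2,interpolation=cv2.INTER_CUBIC))
E
```

```text
time: 14.65
tool_pos: [0.5374, 0.3407, 0.2004]
tool_rot: [3.14, 0.001, 1.684]
contact_force: [0.5, -0.4, -0.1]
opening: 0.0689
t 14.65 pos [0.5374 0.3407 0.2004] rot [3.1397e+00 6.0000e-04 1.6844e+00] F [ 0.5 -0.4 -0.1] open 0.0689
ROW [-35.8, -3.52, -1.94] [-0.3, 5.46, 8.7]
```

View pics/c13.png

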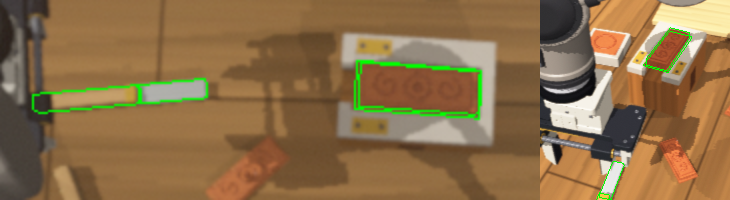

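View pics/c13s.png

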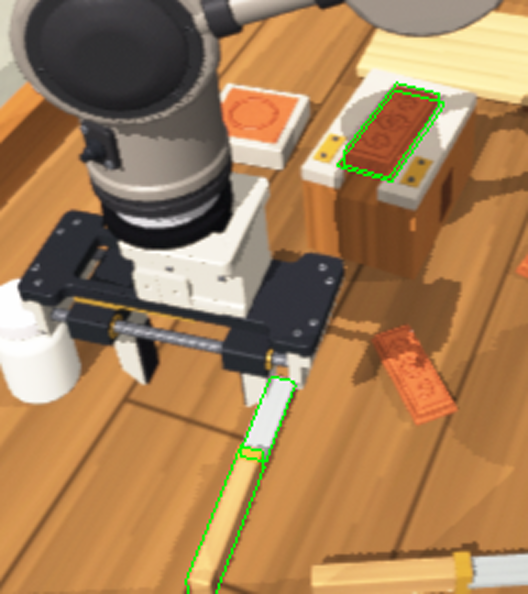

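The bar lies flat where the model predicts, and the tile overlay at slope 0.095 fits both views. Now I'll move above the tile.

```bash
python3 -m creep '[[[-35.8,-3.5,-1.9,0,5.5,8.7,0.5],[-35.8,-3.5,-1.9,0,5.5,8.7,0.5],[-35.8,-3.5,-1.9,0,5.5,8.7,0.5],[-35.8,-3.5,-1.9,0,5.5,8.7,0.5],[-35.8,-3.5,-1.9,0,5.5,8.7,0.5],[-35.8,-3.5,-1.9,0,5.5,8.7,0.5],[-35.8,-3.5,-1.9,0,5.5,8.7,0.5],[-35.8,-3.5,-1.9,0,5.5,8.7,0.5]]]' 40
python3 - <<'E'
from h import *
rel(st(-.029,0)+[.14], Ro.from_euler('xyz',[np.pi,-.095,YS]))
E
```

```text
time: 15.55
tool_pos: [0.5417, -0.0241, 0.2161]
tool_rot: [-3.129, -0.092, 1.527]
contact_force: [-0.4, 0.5, -0.4]
opening: 0.0688
t 15.55 pos [ 0.5417 -0.0241  0.2161] rot [-3.129  -0.092   1.5266] F [-0.4  0.5 -0.4] open 0.0688
ROW [-0.19, 0.2, 7.63] [-0.69, 0.17, -0.34]
```

```bash
python3 -m creep '[[[-0.2,0.2,3,-0.7,0.2,-0.3,0.5],[-0.2,0.2,6,-0.7,0.2,-0.3,0.5],[-0.2,0.2,7.6,-0.7,0.2,-0.3,0.5],[-0.2,0.2,7.6,-0.7,0.2,-0.3,0.5],[-0.2,0.2,7.6,-0.7,0.2,-0.3,0.5],[-0.2,0.2,7.6,-0.7,0.2,-0.3,0.5]]]' 40
python3 - <<'E'
from h import *
rel(st(-.029,0)+[.1232], Ro.from_euler('xyz',[np.pi,-.095,YS]))
save('side','side14');save('top','top14')
i=cv2.imread('pics/top14.png');j=cv2.imread('pics/side14.png')
cv2.imwrite('pics/c14.png',np.hstack([cv2.resize(i[150:260,260:400],None,fx=3,fy=3),cv2.resize(j[130:240,250:370],None,fx=3,fy=3)]))
E
```

```text
time: 16.15
tool_pos: [0.5435, -0.0189, 0.141]
tool_rot: [3.14, -0.095, 1.532]
contact_force: [0.7, -0.4, 0.5]
opening: 0.0688
t 16.15 pos [ 0.5435 -0.0189  0.141 ] rot [ 3.1402 -0.0954  1.5324] F [ 0.7 -0.4  0.5] open 0.0688
ROW [-0.19, -0.06, 1.77] [0.08, -0.02, -0.01]
```

View pics/c14.png

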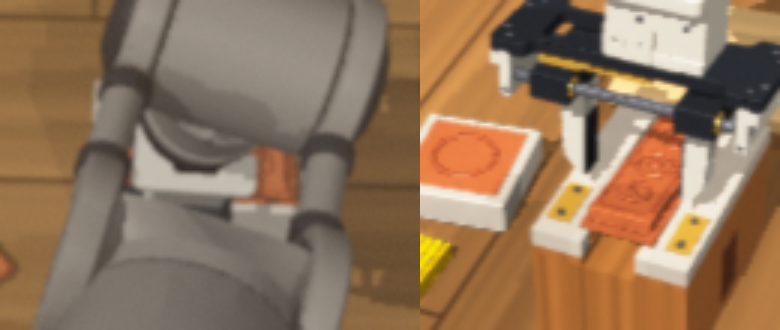

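```bash
python3 -m creep '[[[-0.2,-0.1,1,0,0,0,0.5],[-0.2,-0.1,1.6,0,0,0,0.5],[-0.2,-0.1,1.75,0,0,0,0.5],[-0.2,-0.1,1.75,0,0,0,0.5],[-0.2,-0.1,1.75,0,0,0,0.5]]]' 30
python3 - <<'E'
from h import *
rel(st(-.029,0)+[.1232], Ro.from_euler('xyz',[np.pi,-.095,YS]))
E
```

```text
time: 16.75
tool_pos: [0.5426, -0.0193, 0.1236]
tool_rot: [3.14, -0.095, 1.532]
contact_force: [-0.0, 0.5, 0.6]
opening: 0.0689
t 16.75 pos [ 0.5426 -0.0193  0.1236] rot [ 3.1396 -0.0952  1.5322] F [-0.   0.5  0.6] open 0.0689
ROW [0.03, 0.03, 0.05] [0.12, -0.01, -0.02]
```

```bash
python3 -m creep '[[[0,0,0,0,0,0,0.1],[0,0,0,0,0,0,-0.2],[0,0,0,0,0,0,-1],[0,0,0,0,0,0,-1],[0,0,0,0,0,0,-1],[0,0,0,0,0,0,-1]]]' 40
python3 - <<'E'
from h import *
rel(st(-.029,0)+[.1232], Ro.from_euler('xyz',[np.pi,-.095,YS]))
E
```

```text
time: 17.35
tool_pos: [0.5428, -0.0194, 0.1237]
tool_rot: [3.139, -0.095, 1.532]
contact_force: [0.8, 0.6, 0.5]
opening: 0.0451
t 17.35 pos [ 0.5428 -0.0194  0.1237] rot [ 3.1392 -0.0952  1.5322] F [0.8 0.6 0.5] open 0.0451
ROW [0.03, 0.01, 0.05] [0.14, -0.01, -0.02]
```

```bash
python3 -m creep '[[[0.05,0,-0.5,0,0,0,-1],[0.1,0,-1,0,0,0,-1],[0.2,0,-2,0,0,0,-1],[0.3,0,-3,0,0,0,-1],[0.5,0,-5,0,0,0,-1],[0.7,0,-7.5,0,0,0,-1],[0.7,0,-7.5,0,0,0,-1]]]' 40
python3 - <<'E'
from h import *
s=robot.observe();p=s['tool_pos']
rel([p[0],p[1],.2],down(YS))
save('side','side15');save('top','top15')
i=cv2.imread('pics/top15.png');j=cv2.imread('pics/side15.png')
cv2.imwrite('pics/c15.png',np.hstack([cv2.resize(i[130:250,250:380],None,fx=3,fy=3),cv2.resize(j[90:210,250:370],None,fx=3,fy=3)]))
E
```

```text
time: 18.05
tool_pos: [0.5445, -0.0199, 0.203]
tool_rot: [3.132, -0.094, 1.533]
contact_force: [1.4, -0.1, -2.6]
opening: 0.0454
t 18.05 pos [ 0.5445 -0.0199  0.203 ] rot [ 3.1316 -0.0938  1.533 ] F [ 1.4 -0.1 -2.6] open 0.0454
ROW [-0.03, -0.0, 0.3] [0.57, -5.38, -0.0]
```

View pics/c15.png

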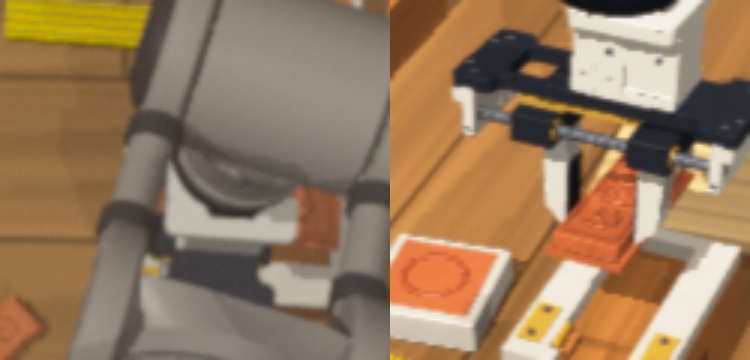

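Tile is held, with about 2.6 N of weight. Next I'll level it, turn it and carry it over the board.

Run:
```python
from h import *
Y=.065; c=[.543,-.3255]
rel([c[0]+.0316*np.cos(Y),c[1]+.0316*np.sin(Y),.2],down(Y))
```

```text
t 18.15 pos [ 0.5427 -0.0195  0.1994] rot [ 3.138  -0.0949  1.5324] F [ 0.1  0.2 -4.2] open 0.0454
ROW [-30.1, 4.36, -2.91] [-3.82, -4.58, 84.0]
```

```bash
python3 -m creep '[[[-2,0.3,-0.2,-0.3,-0.4,6,-1],[-5,0.7,-0.5,-0.6,-0.8,14,-1],[-8,1.2,-0.8,-1,-1.2,22,-1],[-11,1.6,-1.1,-1.4,-1.6,30,-1],[-14,2,-1.4,-1.7,-2.1,38,-1],[-17,2.5,-1.7,-2.1,-2.5,46,-1],[-20,2.9,-2,-2.5,-2.9,54,-1],[-22,3.2,-2.2,-2.8,-3.3,61,-1]]]' 40
python3 - <<'E'
from h import *
Y=.065; c=[.543,-.3255]
rel([c[0]+.0316*np.cos(Y),c[1]+.0316*np.sin(Y),.2],down(Y))
E
```

```text
time: 18.95
tool_pos: [0.5653, -0.2435, 0.1987]
tool_rot: [-3.126, -0.023, 0.459]
contact_force: [0.1, -0.1, -3.0]
opening: 0.0455
t 18.95 pos [ 0.5653 -0.2435  0.1987] rot [-3.1264 -0.0234  0.4594] F [ 0.1 -0.1 -3. ] open 0.0455
ROW [-2.72, 7.57, -0.31] [-1.12, -1.15, 22.6]
```

```bash
python3 -m creep '[[[-0.9,2.4,-0.1,-0.4,-0.4,7,-1],[-1.8,5,-0.2,-0.8,-0.8,15,-1],[-2.7,7.6,-0.3,-1.1,-1.1,22.6,-1],[-2.7,7.6,-0.3,-1.1,-1.1,22.6,-1],[-2.7,7.6,-0.3,-1.1,-1.1,22.6,-1],[-2.7,7.6,-0.3,-1.1,-1.1,22.6,-1]]]' 40
python3 - <<'E'
from h import *
Y=.065; c=[.543,-.3255]
rel([c[0]+.0316*np.cos(Y),c[1]+.0316*np.sin(Y),.08],down(Y))
save('side','side16');save('top','top16')
E
```

```text
time: 19.55
tool_pos: [0.5745, -0.3225, 0.1988]
tool_rot: [-3.139, 0.001, 0.067]
contact_force: [0.3, -0.1, -3.0]
opening: 0.0457
t 19.55 pos [ 0.5745 -0.3225  0.1988] rot [-3.1393e+00  7.0000e-04  6.6800e-02] F [ 0.3 -0.1 -3. ] open 0.0457
ROW [0.01, 0.12, 11.88] [-0.13, 0.04, 0.11]
```

View pics/side16.png

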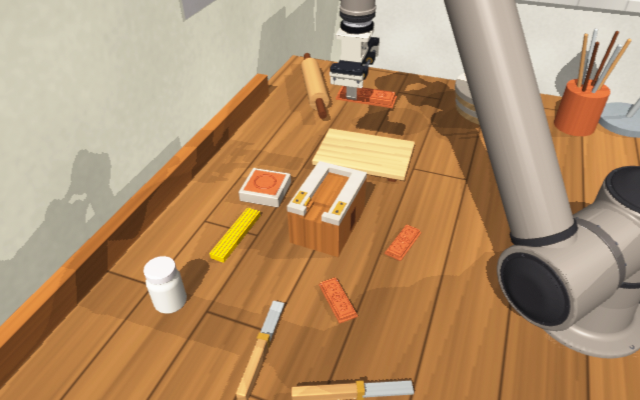

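View pics/top16.png

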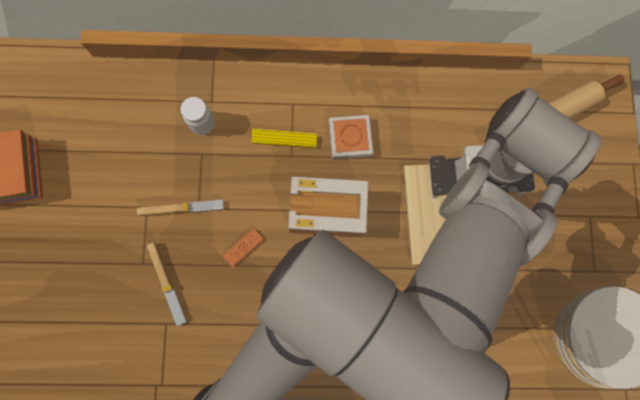

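The side view shows the tile held at (367,97), the pocket empty and the bystanders unmoved. I'll check the tile's attitude with an overlay, then descend.

```bash
cat > ov.py <<'E'
from h import *
import sys
def tile_in_hand(name,box,f):
    s=robot.observe(); R=Ro.from_euler('xyz',s['tool_rot'])
    save('side',name); j0=cv2.imread(f'pics/{name}.png'); o=[]
    for dp in(-.06,0,.06):
        j=cv2.resize(j0[box[1]:box[3],box[0]:box[2]],None,fx=f,fy=f,interpolation=cv2.INTER_CUBIC)
        for b in SH['tile']:
            P=boxpts(b); # tile frame -> tool: x=-X, y=Y, z=-Z
            P=(P+[.0316,0,0])@Ro.from_euler('y',dp).as_matrix().T-[.0316,0,0]
            T=np.c_[-P[:,0]-.0316,P[:,1],-P[:,2]+.0212]
            W=R.apply(T)+s['tool_pos']
            h=cv2.convexHull(proj('side',W).astype(np.float32)).reshape(-1,2)
            cv2.polylines(j,[np.round((h-box[:2]+.5)*f).astype(np.int32)],True,(0,255,0),1)
        o.append(j)
    cv2.imwrite(f'pics/{name}c.png',np.vstack(o))
E
python3 - <<'E'
from ov import *
tile_in_hand('side17',(320,60,420,115),3.6)
E
```

```text
(no output)
```

View pics/side17c.png

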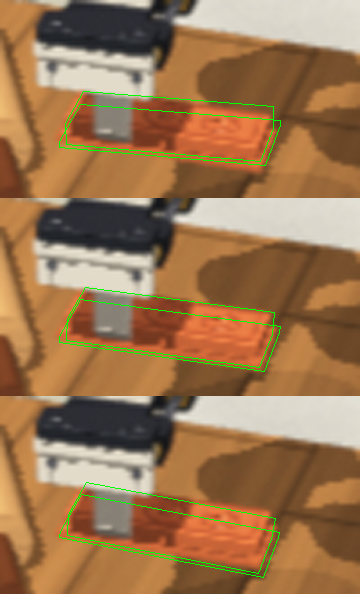

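The level hypothesis (dp=0) fits best. Descending.

```bash
python3 -m creep '[[[0,0.1,3,-0.1,0,0.1,-1],[0,0.1,6.5,-0.1,0,0.1,-1],[0,0.1,10,-0.1,0,0.1,-1],[0,0.1,12.5,-0.1,0,0.1,-1],[0,0.1,13.9,-0.1,0,0.1,-1],[0,0.1,13.9,-0.1,0,0.1,-1],[0,0.1,13.9,-0.1,0,0.1,-1]]]' 40
python3 - <<'E'
from ov import *
Y=.065; c=[.543,-.3255]
rel([c[0]+.0316*np.cos(Y),c[1]+.0316*np.sin(Y),.0437],down(Y))
tile_in_hand('side18',(310,100,430,180),3)
save('top','top18'); cv2.imwrite('pics/top18c.png',cv2.resize(cv2.imread('pics/top18.png')[140:290,380:520],None,fx=3,fy=3))
E
```

```text
time: 20.4
tool_pos: [0.5757, -0.3237, 0.062]
tool_rot: [3.14, -0.002, 0.065]
contact_force: [-0.3, -0.3, -1.2]
opening: 0.0455
t 20.4 pos [ 0.5757 -0.3237  0.062 ] rot [ 3.1396e+00 -2.0000e-03  6.5400e-02] F [-0.3 -0.3 -1.2] open 0.0455
ROW [-0.12, -0.04, 1.83] [0.11, -0.12, 0.02]
```

View pics/side18c.png

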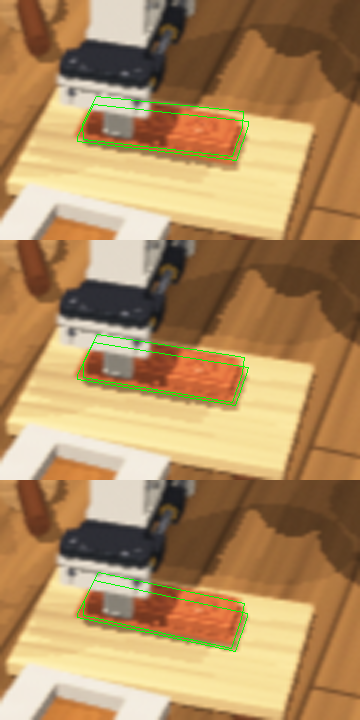

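View pics/top18c.png

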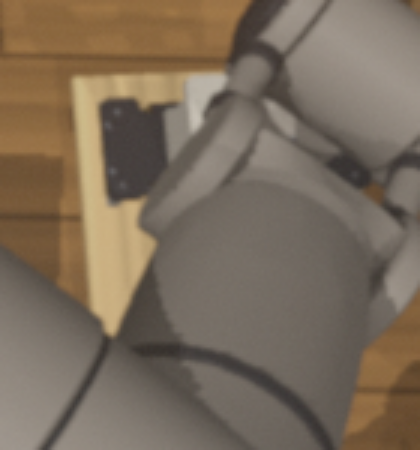

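```bash
python3 -m creep '[[[-0.1,0,0.8,0.1,-0.1,0,-1],[-0.1,0,1.3,0.1,-0.1,0,-1],[-0.1,0,1.6,0.1,-0.1,0,-1],[-0.1,0,1.7,0.1,-0.1,0,-1],[-0.1,0,1.7,0.1,-0.1,0,-1]]]' 40
python3 - <<'E'
from h import *
Y=.065; c=[.543,-.3255]
rel([c[0]+.0316*np.cos(Y),c[1]+.0316*np.sin(Y),.0432],down(Y))
E
```

```text
time: 21.0
tool_pos: [0.575, -0.3242, 0.0456]
tool_rot: [3.141, -0.001, 0.065]
contact_force: [-0.2, -0.2, -3.0]
opening: 0.0454
t 21.0 pos [ 0.575  -0.3242  0.0456] rot [ 3.1406e+00 -1.2000e-03  6.5100e-02] F [-0.2 -0.2 -3. ] open 0.0454
ROW [-0.04, -0.07, 0.24] [0.06, -0.07, 0.01]
```

```bash
python3 -m creep '[[[0,-0.1,0.1,0,0,0,-1],[0,-0.1,0.15,0,0,0,-1],[0,-0.1,0.15,0,0,0,-1]]]' 40
python3 -m creep '[[[0,0,0.05,0,0,0,-1],[0,0,0.1,0,0,0,-1],[0,0,0.1,0,0,0,-1]]]' 40
```

```text
time: 21.3
tool_pos: [0.575, -0.3231, 0.0441]
tool_rot: [3.141, -0.001, 0.065]
contact_force: [0.1, -0.7, -2.9]
opening: 0.0452
time: 21.6
tool_pos: [0.575, -0.3231, 0.0432]
tool_rot: [3.14, -0.001, 0.065]
contact_force: [0.2, -0.1, -1.9]
opening: 0.0454
```

```bash
python3 -m creep '[[[0,0,0.05,0,0,0,-1],[0,0,0.05,0,0,0,-1]]]' 40
python3 -m creep '[[[0,0,0.05,0,0,0,-1],[0,0,0.05,0,0,0,-1]]]' 40
```

```text
time: 21.8
tool_pos: [0.5751, -0.3231, 0.0428]
tool_rot: [3.14, -0.002, 0.065]
contact_force: [0.6, 0.3, -0.5]
opening: 0.0454
time: 22.0
tool_pos: [0.5752, -0.3231, 0.0425]
tool_rot: [3.14, -0.002, 0.065]
contact_force: [0.4, 1.4, 0.9]
opening: 0.0455
```

The weight has come off, so the tile is resting on the board. I'll soften the grip, open gradually and lift.

```bash
python3 -m creep '[[[0,0,0,0,0,0,-1],[0,0,0,0,0,0,-1]]]' 5
python3 -m creep '[[[0,0,0,0,0,0,0.1],[0,0,0,0,0,0,0.3],[0,0,0,0,0,0,0.5],[0,0,0,0,0,0,0.5]]]' 5
python3 -m creep '[[[0,0,-1,0,0,0,0.5],[0,0,-3,0,0,0,0.5],[0,0,-7,0,0,0,0.5],[0,0,-12,0,0,0,0.5],[0,0,-17,0,0,0,0.5],[0,0,-20,0,0,0,0.5]]]' 5
python3 - <<'E'
from h import *
rel([.25,-.45,.26],down(.4))
E
```

```text
time: 22.2
tool_pos: [0.5752, -0.3232, 0.0425]
tool_rot: [3.14, -0.002, 0.065]
contact_force: [1.0, 0.9, -1.0]
opening: 0.0458
time: 22.6
tool_pos: [0.5752, -0.3232, 0.0426]
tool_rot: [3.14, -0.002, 0.065]
contact_force: [0.2, -0.4, -0.5]
opening: 0.0673
time: 23.2
tool_pos: [0.5756, -0.3235, 0.2485]
tool_rot: [3.136, -0.007, 0.065]
contact_force: [0.4, -0.3, -0.5]
opening: 0.0687
t 23.2 pos [ 0.5756 -0.3235  0.2485] rot [ 3.1356 -0.0073  0.0654] F [ 0.4 -0.3 -0.5] open 0.0687
ROW [-33.31, 10.51, -1.33] [0.41, -0.35, -19.17]
```

```bash
python3 -m creep '[[[-33,10.5,-1.3,0,0,-19,0.5],[-33,10.5,-1.3,0,0,-19,0.5],[-33,10.5,-1.3,0,0,-19,0.5],[-33,10.5,-1.3,0,0,-19,0.5],[-33,10.5,-1.3,0,0,-19,0.5],[-33,10.5,-1.3,0,0,-19,0.5],[-33,10.5,-1.3,0,0,-19,0.5],[-33,10.5,-1.3,0,0,-19,0.5]]]' 5
python3 - <<'E'
from h import *
save('top','top20'); save('side','side20')
i=cv2.imread('pics/top20.png');j=cv2.imread('pics/side20.png')
m={n:near(n,'tile',[.543,-.3255,.035]) for n in('top','side')}
m={k:v for k,v in m.items() if v is not None}; print(list(m))
p,f=fit('tile',m,[.543,-.3255,.065],.022); print('tile',p,f)
b=near('top','board',[.543,-.3255,.02]); 
if b is not None: print('board',fit('board',{'top':b|m.get('top',b)},[.543,-.3255,.068]))
q=near('top','pry_bar',[.54,.30,.015]); 
if q is not None: print('bar',fit('pry_bar',{'top':q},[.537,.34,-1.457]))
for n,k in(('top',i),('side',j)): overlay(k,n,'tile',p,.022)
cv2.imwrite('pics/c20.png',np.hstack([cv2.resize(i[150:280,380:510],None,fx=3,fy=3),cv2.resize(j[110:200,290:430],(600,390))])[:, :800])
E
```

```text
time: 24.0
tool_pos: [0.2485, -0.4518, 0.2611]
tool_rot: [3.132, -0.003, 0.391]
contact_force: [0.5, 0.4, 0.7]
opening: 0.0688
['top', 'side']
tile [ 0.54605957 -0.32372396  0.05311596] 0.06734627485275269
board (array([ 0.54293675, -0.32414107,  0.06651304]), np.float64(0.0268094539642334))
bar (array([ 0.53736398,  0.34082128, -1.45687498]), np.float64(0.08904159069061279))
```

View pics/c20.png

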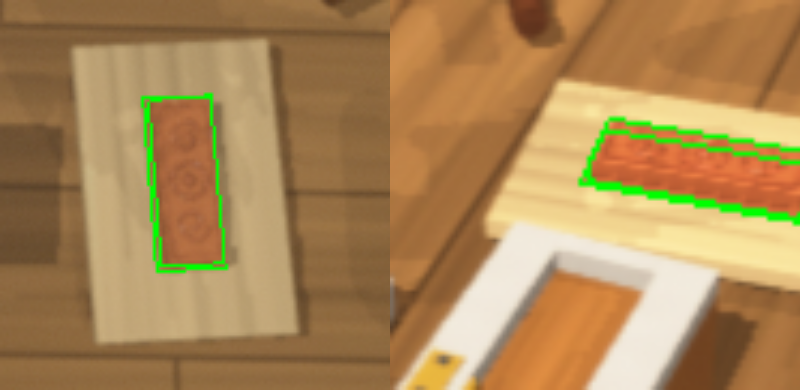

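View pics/top20.png

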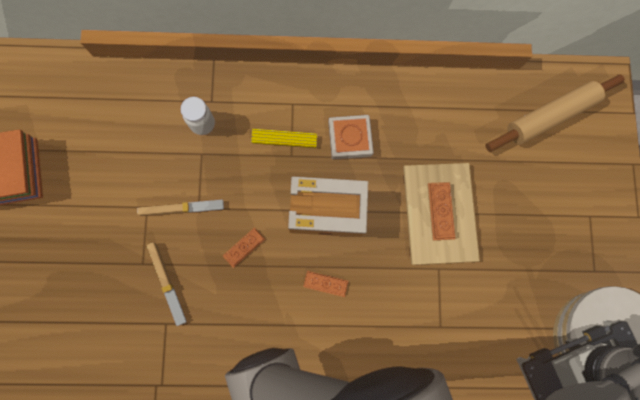

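The tile is centred to about 3 mm and 1° on the board, relief side up. The bar is flat on the bench, the bystanders at (197,116), (284,138) and (351,136) are where they were, and the robot is clear. Handing in.

```bash
python3 -c "
from cell import robot
print(robot.hand_in(), robot.observe()['time'])"
```

```text
the job is handed in; nothing more can be done
the job is handed in; nothing more can be done
```

The job is done and handed in: the tile is out of the stand and lying flat, relief side up, in the middle of the drying board, lengthwise along it. The clock read about 24 s at my last move, against the 58 s allowed.

- **Prying:** I used the pry bar farthest from the base. I pushed its blade about 43 mm past the lip and levered it to about 0.42 rad. The -x end of the tile came to rest on the rollers at a slope of about 0.1 rad.
- **Pry bar:** I laid it back down flat about 6 mm from where it started. The last top view agrees with that position.
- **Tile:** I pinched the tile by its body, levelled it, and lowered it until its weight came off the gripper before opening. The final fit puts it about 3 mm from the board's centre and about 1° off its long axis.
- **Bystanders:** the jar, folding rule and plaster cast look unmoved in the last top view.

**Checks that disagreed:** the wrist force showed almost no reaction while levering, though the images clearly showed the tile rising. The side-camera fit of the board was about 15 mm and 2° off the top-camera fit. I used the top-camera fit, which matched the overlay.

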